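Set up the V-rest and hold a spindle sleeve down in it

TASK

Take the V-rest out of its wooden rack and plug its tenon into the slot of the steel bench plate until it sits flush on the plate. Then take the steel spindle sleeve from the wooden cradle, lay it lengthways in the V, centred so that it overhangs both ends alike, and press it down firmly, so that it bears on both sides of the V alike: finish while the fingers still hold it pressed there (gripping it or pushing from above), and do not back off. Leave the other things on the bench where they are.

Things in the scene. Friction and masses are not known exactly. Their poses are not given: they have to be found in the camera images.
- rest_web (a point): Centre of the web of the V-rest (loose aluminium part, about 0.4 kg, to be plugged in): the place to grip it. The web is a bar 64 mm long (x), 24 mm wide (y), 30 mm high; this point is 15 mm above the rest's flat underside. x runs along the V, z up. At the start the underside lies on the rack's top, the tenon hangs in the rack's loose hole
- rest: V-rest, origin at the centre of its underside. From 32 to 50 mm either way along x stands a jaw, 52 mm wide, with a 90-degree V open upward, rim 47 mm high; only the web lies between the jaws. Below the underside, centred: a tenon 30 mm (x) by 20 mm (y), 20 mm long, its last 5 mm stepped down to 26 x 16 mm as a lead-in. May be plugged in either way round
- v_seat (a point): Where the sleeve's centre belongs in the V-rest: 50 mm above the rest's underside, i.e. 35 mm above rest_web, midway between the jaws (moves with the rest). x along the V, z up. The seated sleeve clears the web's top by 3 mm.
- flank_a: The sloping 45-degree steel faces of the V on the rest's +y side, on both jaws (part of the rest; origin at the centre of the rest's underside)
- flank_b: The same faces on the rest's -y side. A sleeve pinched even 0.5 mm off the middle bears on one side only; left free it rolls into the V by itself, and a push straight down on its top loads both sides alike
- socket (a point): Centre of the mouth of the slot in the fixed steel bench plate, at its top face (plate 120 mm along x, 100 mm along y, 32 mm high). The slot is 32 mm (x) by 22 mm (y), 25 mm deep, with a lead-in chamfer of 3 mm; the plugged rest has its x along this x, either way round. z up
- rack: Wooden block that holds the V-rest, fixed: 120 mm (x) by 74 mm (y), 34 mm high, origin at the centre of its underside; the hole in its top is 40 x 29 mm, 26 mm deep
- cradle: Wooden cradle that holds the sleeve, fixed: foot 110 mm (x) by 70 mm (y), 10 mm high, origin at the centre of its underside. Two cross slats, 45 mm either way along x, 14 mm thick, carry the sleeve 34 mm above the table between side stops 44 mm high. Between the slats the sleeve is free underneath down to the foot
- sleeve_mid (a point): Centre of the spindle sleeve, a plain steel cylinder 34 mm in diameter and 130 mm long (loose, about 0.3 kg), lying level; its local x is the cylinder's axis. At the start its centre is 51 mm above the table.
- sleeve: The same sleeve (origin at its centre)
- bowl: bystander: green plastic bowl, 150 mm across, 45 mm high; origin at the centre of its underside
- buff: bystander: grey felt polishing wheel lying flat, 90 mm across, 22 mm thick; origin at the centre of its underside
- bar1: bystander: reddish bar of polishing compound, 45 x 100 x 32 mm; origin at the centre of its underside
- bar2: bystander: small off-white bar of compound, 50 x 35 x 30 mm; origin at the centre of its underside
- brush: bystander: hand brush lying flat
- arbor: bystander: brass tapered arbor standing on its 44 mm foot, 75 mm high; origin at the centre of its underside
- jar: bystander: amber glass jar with lid, 60 mm across, 70 mm high; origin at the centre of its underside
There are look-alikes about, which are no part of the job. What is shaped like the sleeve but black is not meant.

How it is judged (in metres and radians):
On the way:
1. the V-rest is plugged fully into the bench plate (horizontal distance between rest_web and socket below 0.003 m and z of rest_web in the frame of socket between 0.012 and 0.0175 m and angle between the x axis of rest_web and the x axis of socket, either way round below 0.08 rad and angle between rest_web's own z axis and vertical below 0.04 rad), for 0.2 s.
At the end, for the whole second after the job is handed in: V-rest home in the slot (3 mm, 0.08 rad, underside within 2.5 mm of the plate, upright); sleeve in the V within 12 mm lengthways, 2 mm sideways, 2.5 mm in height, 0.04 rad; fingers on it (over 3 N) press so that each side of the V carries over 4 N (weight alone: under 3 N) (all of step 1 and x of sleeve_mid in the frame of v_seat between -0.012 and 0.012 m and y of sleeve_mid in the frame of v_seat between -0.002 and 0.002 m and z of sleeve_mid in the frame of v_seat between -0.0025 and 0.0025 m and angle between the x axis of sleeve_mid and the x axis of v_seat, either way round below 0.04 rad and contact force between sleeve and flank_a above 4 N and contact force between sleeve and flank_b above 4 N and contact force between the fingers and sleeve above 3 N and linear speed of sleeve below 0.02 m/s); the arm keeps its last pose, push and grip.
It fails at once if a bystander is moved by more than 40 mm (distance of any of bowl, buff, bar1, bar2, brush, arbor, jar from where it was at the start of the episode above 0.04 m).
It also fails if it takes over 67 s, if anything falls off the work surface, if the arm or the gripper's body presses on something with over 40 N, if the wrist force passes 120 N, or if a joint passes its speed limit or range.

ROBOT

A 6-joint arm with a two-finger parallel gripper is mounted at the origin on the work surface. World frame = base frame: x ahead of the robot, y to its left, z up, the work surface at z = 0. Lengths are in m, angles in degrees, forces in N, time in s.
With the tool pointing down it reaches from about 0.375 to 0.75 m from the base axis. Payload 9 kg.
Tool frame: the origin (TCP) lies where the fingers leave the gripper's body, on its centre line; the fingertips stand 73 mm ahead of it and the grasp point (between the pads) lies 54 mm ahead of it (robot.tip_reach is the distance from the TCP to the fingertips, in m); z points along the fingers, y is the direction in which the jaws open and shut (so a half turn about z gives the same grasp; the last joint's range is limited). The gripper opens to 85 mm and grips with 20 to 120 N. Pads are 22 mm wide; open, the fingers measure 114 mm over their backs; the gripper's body (76 mm by 85 mm) begins 54 mm behind the grasp point. The pads swing forward as they close: fully open they stand 13 mm farther back than shut.
Start: joints at [-81.629, 5.964, 5.575, 89.605, 0, 77.527], TCP at [0.214, -0.561, 0.304] pointing down, gripper open.
Joint ranges: [-171.21, 171.21], [-48.23, 106.86], [-62.78, 66.21], [-105.2, 120.99], [-86.42, 89.51], [-180, 180]. Speed limits (degrees/s): [127.2, 127.2, 147.25, 180, 180, 180].

INTERFACE

Orientations are given as [roll, pitch, yaw] about the fixed x, y, z axes, in that order (R = Rz(yaw) Ry(pitch) Rx(roll)).
In Python, from plant import robot gives the robot as it stands. Calls block until the motion is done:
- robot.move_pose(position, orientation): joint-space move of the TCP to a pose.
- robot.line_to(position, vel=0.15, rotation=None, guard=None): straight line of the TCP; rotation=None keeps the orientation; vel is the mean speed in m/s. With guard (N) it stops when the force on the tool has changed by that much, and returns True; else False.
- robot.goto_joints(angles): joint-space move.
- robot.set_gripper(opening): finger opening in m; the grip force is fixed at half the most; returns when the fingers have stopped.
- robot.pause(seconds).
- robot.ik(position, orientation): joint angles nearest the present ones, or None.
- robot.observe(): the state.
- robot.grab_frame(name): name is "scene" or "top"; returns the picture (384x512x3 uint8, blue, green, red); there is no depth.
- robot.get_calibration(name): a dict with "vertical_fov" (degrees; the focal length in pixels is half the picture's height over the tangent of half this angle, whatever the lens; pixels are square), "cx", "cy" (the principal point, pixels), "k1" (the pictures are not rectified: a ray, as slopes to the right and down, at radius r is drawn at 1 + k1 r^2 times it, then the intrinsics apply), "rvec" (rotation vector, rad) and "tvec" (3), from world to camera coordinates, as OpenCV has them. Camera axes: x right, y down, z forward; pixel columns grow to the right and rows downward; lengths in m; the calibration is good to about 2 mm. A picture is of the moment at which its call begins. get_calibration takes no time and is no camera call.
A pose or a line that the arm cannot do raises robot.IKError and nothing moves.
- robot.job_done(): hands the job in, once; it reports no verdict.
The state is a dict: "time": time; "q": joint angles; "qvel": joint speeds; "joint_torque": joint torques, N m; "tool_pos": TCP position; "tcp_rot": TCP orientation; "ft_force": force on the tool from outside, world axes, zero at the start; "torque": the same for the moment, N m; "gripper_width": finger opening in m.
Only numpy, scipy, OpenCV 4.12 (cv2) and the standard library are available. Lean on these libraries where they do the work, as an engineer would, in place of code of your own. Each camera call takes 0.05 s, during which the arm holds its last target.

## Working session

There is one attempt and no reset: what is moved stays moved. The work goes in short steps, each a Python script; the robot and the scene stay as the last script left them, time stands still between calls to the robot, and variables do not carry over. Pictures are saved under pics/ and viewed, and the job is handed in when it is done.

```bash
mkdir -p pics; ls
python3 - <<'E'
from plant import robot
import cv2
for n in("scene","top"):
    cv2.imwrite(f"pics/{n}0.png",cv2.resize(robot.grab_frame(n),(800,600),interpolation=cv2.INTER_CUBIC)); print(robot.get_calibration(n))
print(robot.observe())
E
```

```text
pics
{'vertical_fov': 54.817396405660865, 'cx': 262.77753959396534, 'cy': 192.11018074529844, 'k1': -0.05004899778026329, 'rvec': array([ 2.00089743,  1.05530383, -0.52169891]), 'tvec': array([-0.43452405, -0.12673227,  1.67371596])}
{'vertical_fov': 46.41485493933193, 'cx': 261.03159702994793, 'cy': 187.62045893030265, 'k1': 0.02328558435220625, 'rvec': array([ 2.18104604, -2.18759264,  0.07173979]), 'tvec': array([0.18410685, 0.5218178 , 1.29492728])}
{'time': 0.1, 'q': array([-8.16303856e+01,  5.99647103e+00,  5.53159533e+00,  8.96058587e+01,
       -1.56845381e-03,  7.75304340e+01]), 'qvel': array([-0.06249544, -0.05106904,  0.05798939,  0.03404469, -0.05104936,
        0.03999267]), 'joint_torque': array([ 6.16433797e-03, -5.58207929e+01,  5.04720676e+01,  1.29611857e-02,
       -2.43765608e-04, -2.84372184e-06]), 'tool_pos': array([ 0.21345394, -0.56050982,  0.30318779]), 'tcp_rot': array([-1.79930595e+02, -1.37415875e-02,  2.08391730e+01]), 'ft_force': array([ 0.55842363,  0.36416684, -0.5780275 ]), 'torque': array([-0.04830886,  0.05905729,  0.04523592]), 'gripper_width': 0.08535669468728645}
```

View pics/scene0.png

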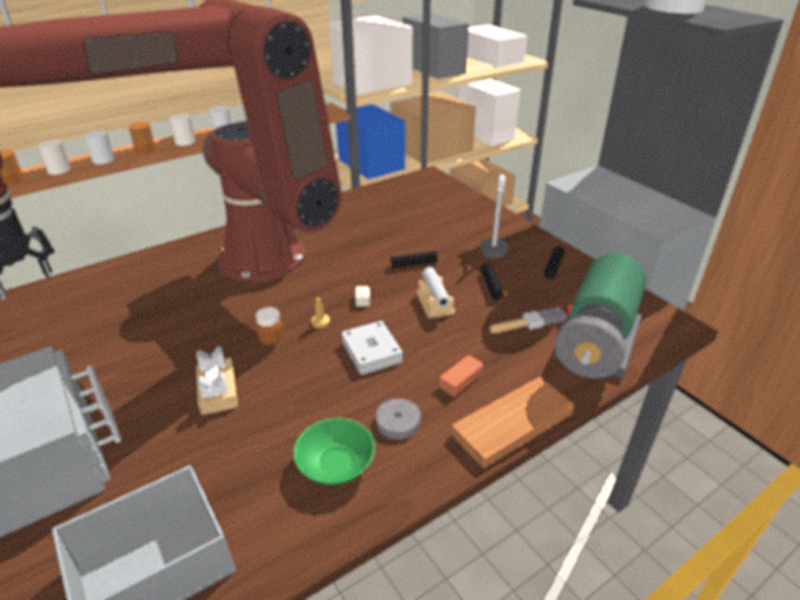

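View pics/top0.png

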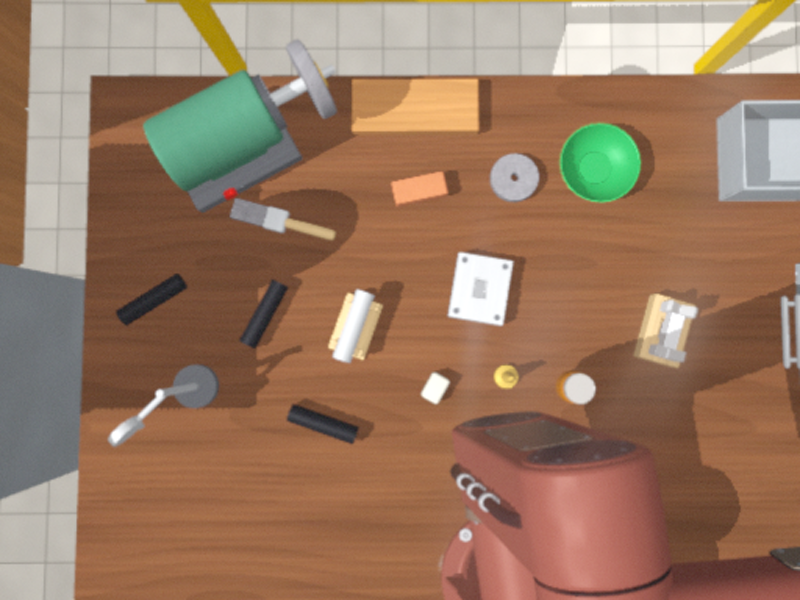

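The scene view (800x600 pixels) shows the rest in its rack at (213,378), the plate at (372,347) and a silver sleeve in the cradle at (437,290). In the top view they are at (670,328), (482,289) and (355,325).

Cylinder candidates in the top view are silver (355,325) and black (152,299), (263,313) and (322,423). Only the silver one is steel and lies in a wooden cradle, so it's the one meant. I'll confirm that in enlarged crops.

```bash
cat > h.py <<'E'
import cv2, numpy as np
from plant import robot
def cal(n):
    c=robot.get_calibration(n); f=192/np.tan(np.radians(c["vertical_fov"]/2))
    K=np.array([[f,0,c["cx"]],[0,f,c["cy"]],[0,0,1]]); D=np.array([c["k1"],0,0,0.])
    return K,D,np.asarray(c["rvec"]),np.asarray(c["tvec"])
def ray(n,uv):
    K,D,r,t=cal(n); R=cv2.Rodrigues(r)[0]
    p=cv2.undistortPoints(np.array(uv,float).reshape(-1,1,2),K,D).reshape(-1,2)
    d=np.c_[p,np.ones(len(p))]@R
    return -R.T@t, d/np.linalg.norm(d,axis=1,keepdims=True)
def plane(n,uv,z):
    o,d=ray(n,uv); return o+d*((z-o[2])/d[:,2])[:,None]
def tri(uv_s,uv_t):
    o1,d1=ray("scene",uv_s);o2,d2=ray("top",uv_t);out=[]
    for a,b in zip(d1,d2):
        s=np.linalg.lstsq(np.c_[a,-b],o2-o1,rcond=None)[0]
        p,q=o1+s[0]*a,o2+s[1]*b; out.append(np.r_[(p+q)/2,np.linalg.norm(p-q)])
    return np.array(out)
def proj(n,P):
    K,D,r,t=cal(n); return cv2.projectPoints(np.array(P,float).reshape(-1,1,3),r,t,K,D)[0].reshape(-1,2)
def crop(im,x,y,w,h,k): return cv2.resize(im[y:y+h,x:x+w],None,fx=k,fy=k,interpolation=cv2.INTER_CUBIC)
E
python3 - <<'E'
from h import *
s=robot.grab_frame("scene");t=robot.grab_frame("top")
cv2.imwrite("pics/s.png",s);cv2.imwrite("pics/t.png",t)
A=np.vstack([np.hstack([crop(s,255,160,50,50,8),crop(s,120,215,50,50,8)])])
B=np.hstack([crop(t,203,180,50,50,8),crop(t,400,182,50,50,8)])
cv2.imwrite("pics/cA.png",A[:,:800]);cv2.imwrite("pics/cB.png",B)
cv2.imwrite("pics/cC.png",np.hstack([crop(s,212,198,50,50,8),crop(t,283,158,50,50,8)]))
E
```

```text
(no output)
```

View pics/cA.png

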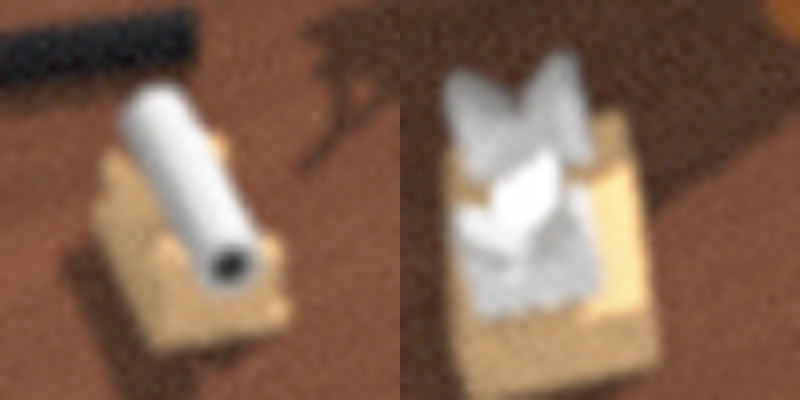

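View pics/cB.png

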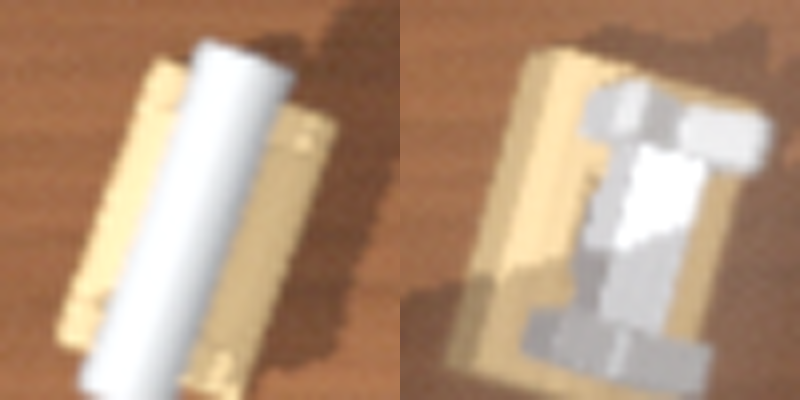

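View pics/cC.png

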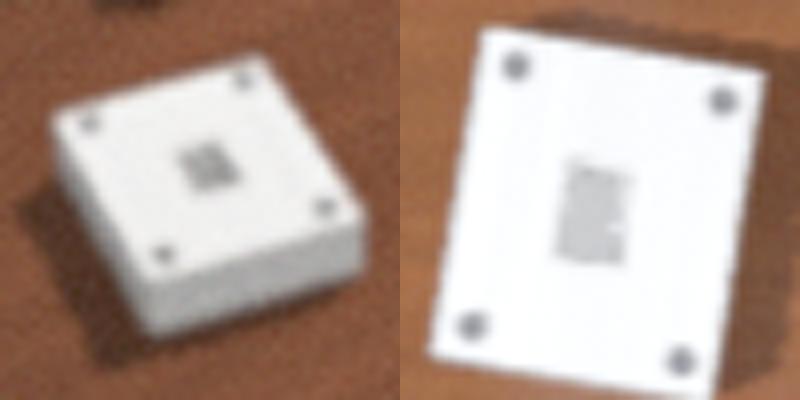

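The enlarged crops confirm the silver tube, with a hollow end, lying in the wooden cradle, while the neighbour at the top left of the first crop is black. They also show the rest in its rack and the plate with four corner screws and a dark slot. Now I'll measure.

```bash
cat > meas.py <<'E'
from h import *
def cen(m,w=None):
    M=cv2.moments(m if w is None else w,w is None); return np.array([M["m10"],M["m01"]])/M["m00"]
def plate(s,t):
    out={}
    for n,im,(x,y,w,h) in (("scene",s,(212,198,50,50)),("top",t,(283,158,50,50))):
        hsv=cv2.cvtColor(im,cv2.COLOR_BGR2HSV);g=im.max(2).astype(np.float32)
        k=4; c=cv2.resize(g[y:y+h,x:x+w],None,fx=k,fy=k,interpolation=cv2.INTER_CUBIC)
        sat=cv2.resize(hsv[y:y+h,x:x+w,1],None,fx=k,fy=k,interpolation=cv2.INTER_CUBIC)
        m=((c>(180 if n=="scene" else 200))&(sat<70)).astype(np.uint8)
        cs,_=cv2.findContours(m,cv2.RETR_CCOMP,cv2.CHAIN_APPROX_NONE)
        hs=[]
        cs,hi=cv2.findContours(m,cv2.RETR_CCOMP,cv2.CHAIN_APPROX_NONE)
        for q,hh in zip(cs,hi[0]):
            a=cv2.contourArea(q)
            if hh[3]>=0 and a>8:
                mm=cv2.moments(q);p=np.array([mm["m10"],mm["m01"]])/mm["m00"]
                hs.append((a,*((p+.5)/k-.5+[x,y])))
        out[n]=sorted(hs,reverse=True)
    return out
E
python3 - <<'E'
from meas import *
s=cv2.imread("pics/s.png");t=cv2.imread("pics/t.png")
for n in("scene","top"): print(n,"cam",ray(n,[[256,192]])[0])
P=plate(s,t)
for n in P: print(n,np.round(P[n],2)); print(plane(n,[p[1:] for p in P[n]],.032).round(4))
# sleeve
C=[]
for n,im,(x,y,w,h) in (("scene",s,(255,160,50,50)),("top",t,(203,180,50,58))):
    hsv=cv2.cvtColor(im,cv2.COLOR_BGR2HSV)[y:y+h,x:x+w]
    m=((hsv[...,1]<60)&(hsv[...,2]>90)).astype(np.uint8)
    m=cv2.morphologyEx(m,cv2.MORPH_CLOSE,np.ones((5,5)))
    nn,l,st,c=cv2.connectedComponentsWithStats(m); i=1+st[1:,4].argmax(); m=(l==i).astype(np.uint8)
    q=max(cv2.findContours(m,0,2)[0],key=cv2.contourArea); r=cv2.minAreaRect(q)
    ctr=c[i]+[x,y]; C.append(ctr); 
    vx,vy=cv2.fitLine(np.argwhere(m)[:,::-1].astype(np.float32),cv2.DIST_L2,0,.01,.01)[:2].ravel()
    print(n,"area",st[i,4],ctr,r,vx,vy)
    a=plane(n,[ctr-20*np.array([vx,vy]),ctr+20*np.array([vx,vy])],.051); d=a[1]-a[0]
    print(" onplane",plane(n,[ctr],.051),"yaw",np.degrees(np.arctan2(d[1],d[0])))
    cv2.imwrite(f"pics/m_{n}.png",crop(m*255,0,0,w,h,8))
print("sleeve tri",tri([C[0]],[C[1]]))
E
```

```text
scene cam [ 1.41091058 -0.4518126   0.90077414]
top cam [0.43133212 0.17781745 1.32866827]
scene [[344.   237.87 218.57]
 [ 34.   232.   229.38]
 [ 18.   252.25 223.38]
 [ 11.   222.62 212.96]]
[[0.5342 0.0509 0.032 ]
 [0.5716 0.0042 0.032 ]
 [0.5847 0.0794 0.032 ]
 [0.4762 0.0212 0.032 ]]
top [[137.5  322.91 170.21]
 [135.   297.04 165.79]
 [133.   291.56 198.32]
 [130.5  317.69 202.78]
 [ 26.5  306.04 179.31]]
[[0.5716 0.0024 0.032 ]
 [0.5848 0.0775 0.032 ]
 [0.4901 0.0942 0.032 ]
 [0.4769 0.0187 0.032 ]
 [0.5452 0.0517 0.032 ]]
scene area 252 [278.61904762 182.98809524] ((23.700000762939453, 22.900001525878906), (28.174455642700195, 9.391485214233398), 63.43495178222656) 0.4489298 0.893567
 onplane [[0.45963525 0.28706999 0.051     ]] yaw -20.185937120846734
top area 623 [225.46067416 208.10914928] ((22.080289840698242, 28.029197692871094), (14.011465072631836, 47.50228500366211), 19.98310661315918) 0.34113672 -0.9400137
 onplane [[0.46186349 0.2840159  0.051     ]] yaw -19.84040842425354
sleeve tri [[0.46215739 0.28432392 0.05351715 0.00124943]]
```

Plate: the screws at top-view pixels (322.9,170.2), (297.0,165.8), (291.6,198.3) and (317.7,202.8) form a 96x76 mm rectangle centred at (0.531,0.048), yaw about -10°. The scene view reads 2 mm higher in y. Sleeve: triangulated height is 0.0535 m against the expected 0.051, and the axis runs at about -20°. Next is the rest.

Run:
```python
from meas import *
s=cv2.imread("pics/s.png");t=cv2.imread("pics/t.png")
P=plate(s,t); S=[p[1:] for p in P["scene"][1:4]]; T=[P["top"][i][1:] for i in(0,1,3)]
print("plate tri",tri(S,T).round(4))
def grid(im,x,y,w,h,k):
    c=crop(im,x,y,w,h,k)
    for i in range(0,w,5):
        cv2.line(c,(i*k,0),(i*k,4),(0,0,255),1); cv2.putText(c,str(x+i),(i*k,14),0,.35,(0,255,255),1)
    for i in range(0,h,5):
        cv2.line(c,(0,i*k),(4,i*k),(0,0,255),1); cv2.putText(c,str(y+i),(2,i*k+4),0,.35,(0,255,255),1)
    return c
cv2.imwrite("pics/gt.png",grid(t,402,183,46,54,11)); cv2.imwrite("pics/gs.png",grid(s,118,215,40,52,11))
```

```text
plate tri [[0.5719 0.0032 0.0328 0.0015]
 [0.5851 0.0782 0.0328 0.0015]
 [0.4773 0.0197 0.0335 0.0018]]
```

View pics/gt.png

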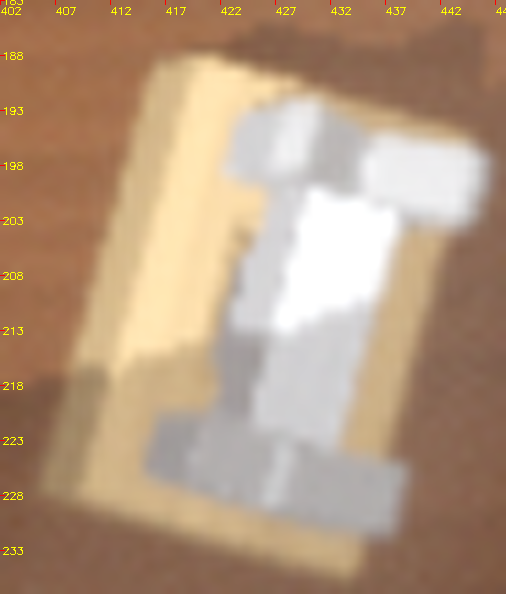

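View pics/gs.png

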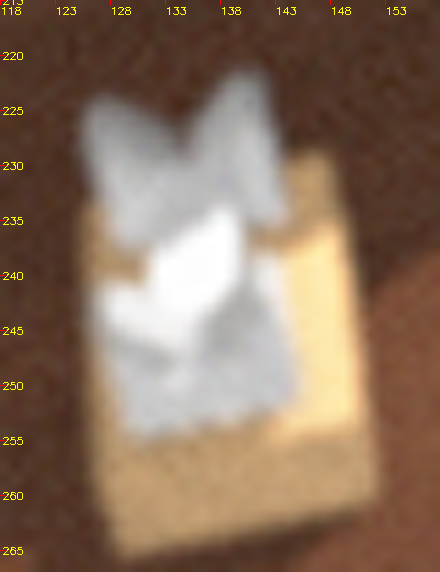

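Run:
```python
from h import *
T=lambda L:[[x/11+402-.45,y/11+183-.45] for x,y in L]
S=lambda L:[[x/11+118-.45,y/11+215-.45] for x,y in L]
rt=T([(285,97),(483,138),(395,538),(190,480)])
a=plane("top",rt,.081);print(a.round(4),a.mean(0))
d=lambda p,q:(np.linalg.norm(q-p).round(4),np.degrees(np.arctan2(*(q-p)[1::-1])).round(1))
print(d(a[3],a[0]),d(a[2],a[1]),d(a[0],a[1]),d(a[3],a[2]))
w=plane("top",T([(255,420),(305,185),(340,445),(400,215)]),.064);print(w.round(4),d(w[0],w[1]),d(w[2],w[3]))
rs=S([(97,100),(250,72),(100,290),(265,255)])
b=plane("scene",rs,.081);print(b.round(4),b.mean(0))
print("tri centre",tri([np.mean(rs,0)],[np.mean(rt,0)]))
# far pair / near pair separately
print(tri([np.mean(rs[:2],0),np.mean(rs[2:],0)],[np.mean([rt[3],rt[2]],0),np.mean(rt[:2],0)]))
```

```text
[[ 0.5061 -0.2801  0.081 ]
 [ 0.4956 -0.3293  0.081 ]
 [ 0.3952 -0.3042  0.081 ]
 [ 0.4098 -0.2535  0.081 ]] [ 0.45169962 -0.29177627  0.081     ]
(np.float64(0.0999), np.float64(-15.4)) (np.float64(0.1035), np.float64(-14.0)) (np.float64(0.0503), np.float64(-102.0)) (np.float64(0.0527), np.float64(-106.0))
[[ 0.4247 -0.2763  0.064 ]
 [ 0.4846 -0.2907  0.064 ]
 [ 0.4183 -0.2976  0.064 ]
 [ 0.4769 -0.3146  0.064 ]] (np.float64(0.0616), np.float64(-13.5)) (np.float64(0.061), np.float64(-16.2))
[[ 0.3975 -0.2996  0.081 ]
 [ 0.4111 -0.2563  0.081 ]
 [ 0.4791 -0.3255  0.081 ]
 [ 0.4916 -0.2807  0.081 ]] [ 0.44480791 -0.29052319  0.081     ]
tri centre [[ 0.45117191 -0.29107289  0.08496958  0.00160584]]
[[ 0.40279694 -0.27844281  0.08028395  0.00146605]
 [ 0.49928002 -0.30307768  0.09166522  0.00510431]]
```

The rest's rim corners give edges of 0.100 and 0.1035 m (expected 0.100) and 0.050 and 0.053 m (expected 0.052). The web midline is at (0.451,-0.295) and yaw is about -14.7°. The triangulated rim height is 0.085 m against the expected 0.081, so these hold up. Going for the rest.

Run:
```python
from h import *
O=[180,0,-14.7]
print(robot.tip_reach, robot.ik([.451,-.2945,.22],O), robot.ik([.531,.0487,.22],[180,0,-10]), robot.ik([.462,.2845,.2],[180,0,-20]))
robot.move_pose([.451,-.2945,.22],O)
print(robot.line_to([.451,-.2945,.111],vel=.08,guard=12))
o=robot.observe();print(o["tool_pos"],o["ft_force"],o["time"])
s=robot.grab_frame("scene");cv2.imwrite("pics/s1.png",crop(s,90,170,100,110,5))
t=robot.grab_frame("top");cv2.imwrite("pics/t1.png",crop(t,380,160,100,100,5))
```

```text
0.0726 [-47.06662149  -4.74449649 -13.91810082  80.82639567   0.
 147.63337851] [  -8.82633999   -5.70285791  -14.82305422   80.87980369    0.
 -178.82633999] [  17.80539195   -3.71691073  -15.0213456    78.69556513    0.
 -142.19460805]
False
[ 0.45125736 -0.29478454  0.11159887] [0.54511133 0.1539575  0.34145112] 3.0833
```

View pics/s1.png

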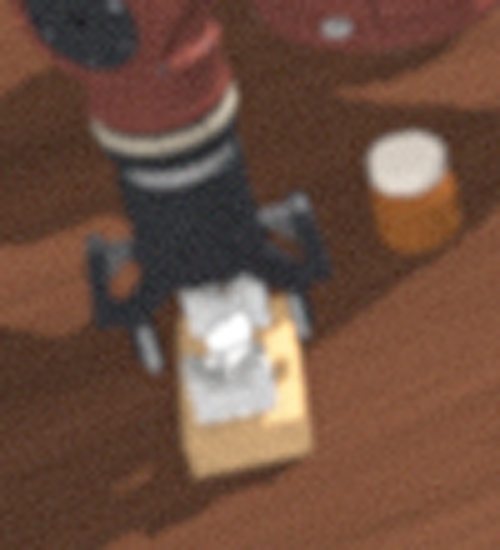

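View pics/t1.png

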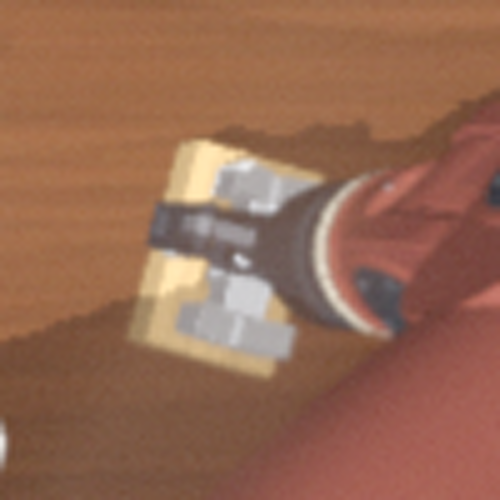

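The fingers straddle the web, one on each side, between the jaws (scene crop near (225,335)). Closing and lifting.

Run:
```python
from h import *
robot.set_gripper(0.0)
o=robot.observe();print(o["gripper_width"],o["ft_force"])
p=o["tool_pos"]
robot.line_to([p[0],p[1],.22],vel=.08)
o=robot.observe();print(o["tool_pos"],o["gripper_width"],o["ft_force"])
q=robot.ik([.531,.0487,.22],[180,0,170]);print(q)
q0=o["q"]; print(q0)
robot.move_pose([.531,.0487,.22],[180,0,170])
o=robot.observe();print(o["tool_pos"],o["tcp_rot"],o["ft_force"],o["time"])
s=robot.grab_frame("scene");t=robot.grab_frame("top");cv2.imwrite("pics/s2f.png",s);cv2.imwrite("pics/t2f.png",t)
cv2.imwrite("pics/s2.png",crop(s,190,130,90,120,5)); cv2.imwrite("pics/t2.png",crop(t,260,130,100,100,6))
```

```text
0.023417119392007718 [-0.67945635 -0.33621709  2.43090441]
[ 0.45096139 -0.29434657  0.21936122] 0.023071022338047826 [ 3.71991103e-01 -1.74167250e-04 -2.39399116e+00]
[ -8.82633999  -5.70285791 -14.82305422  80.87980369   0.
   1.17366001]
[-4.70583637e+01 -4.69352176e+00 -1.39361758e+01  8.08142370e+01
  2.25644324e-04  1.47643897e+02]
[0.53105376 0.04839516 0.21999103] [-1.79993848e+02  3.34640331e-03  1.69935068e+02] [ 0.12761406 -0.58988022 -3.24697174] 7.475
```

View pics/s2.png

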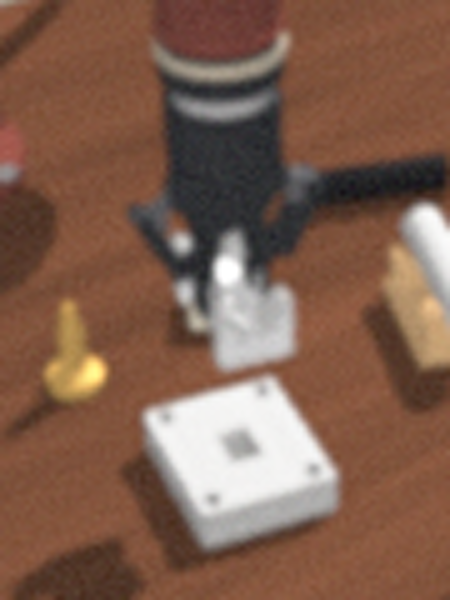

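View pics/t2.png

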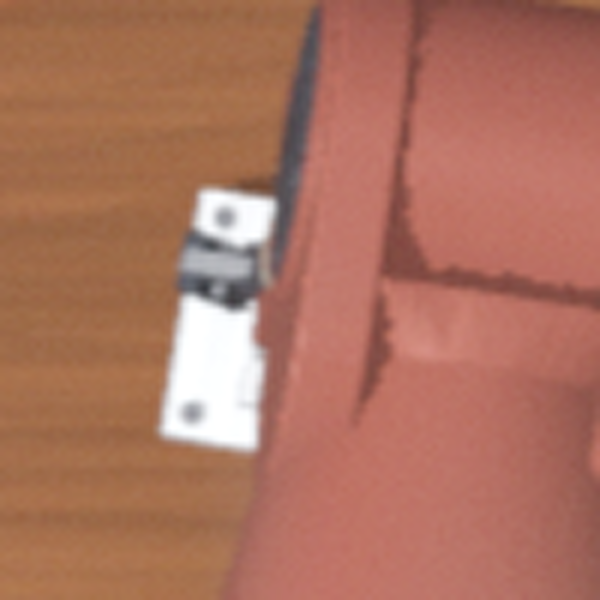

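The rest is held upright above the plate: the scene crop shows its front jaw at about (255,330). I'll check its offset along x in the grip from the front jaw's bottom corners at crop (216,367) and (296,353).

Run:
```python
from h import *
c=lambda L:[[x/5+190-.4,y/5+130-.4] for x,y in L]
a=plane("scene",c([(216,367),(296,353)]),.1424);print(a)
R=np.radians(-10);ux=np.array([np.cos(R),np.sin(R)]);uy=np.array([-ux[1],ux[0]])
for p in list(a)+[a.mean(0)]: print((p[:2]-[.53105,.0484])@ux,(p[:2]-[.53105,.0484])@uy)
# expected pixels for zero offset
for s_ in(26,-26):
  P=np.r_[np.array([.53105,.0484])+.05*ux+s_/1000*uy,.1424]; print((proj("scene",P)-[190,130]+.4)*5)
```

```text
[[0.56922299 0.01424566 0.1424    ]
 [0.58616058 0.06608885 0.1424    ]]
0.043523894745704936 -0.027006791763901233
0.05120168693227165 0.02698996763954936
0.04736279083898824 -8.412062175944906e-06
[[293.93018048 352.36063735]]
[[220.95044575 372.19748209]]
```

Run:
```python
from h import *
x,y=.532,.0489
robot.line_to([x,y,.137],vel=.1)
f0=robot.observe()["ft_force"]
print(robot.line_to([x,y,.1085],vel=.02,guard=12))
o=robot.observe();print(o["tool_pos"],o["ft_force"]-f0,o["torque"],o["time"],o["gripper_width"])
s=robot.grab_frame("scene");cv2.imwrite("pics/s3.png",crop(s,190,130,90,120,5))
```

```text
True
[0.53201699 0.04889205 0.1237279 ] [-1.63087545  0.3762245  10.41493287] [ 0.00954444  0.28358354 -0.00209459] 9.35 0.02302989494981909
```

View pics/s3.png

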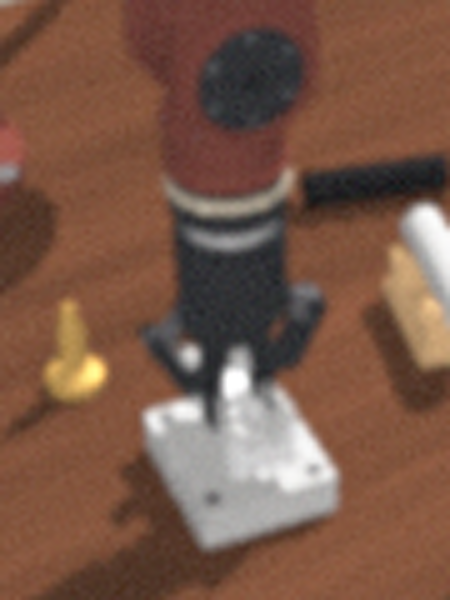

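It stopped 14 mm short, with the reaction toward -x, so the tenon is on the chamfer and too far in +x. I'll nudge it toward -x.

```bash
cat >> h.py <<'E'
def st(f0=0):
    o=robot.observe();print(o["tool_pos"].round(4),(o["ft_force"]-f0).round(1),o["torque"].round(2),round(o["time"],2),round(o["gripper_width"],4));return o
E
python3 - <<'E'
from h import *
x,y=.532,.0489
ux=np.array([.985,-.174])
robot.line_to([x,y,.127],vel=.05)
f0=st()["ft_force"]
for d in(-.002,-.0035):
    p=np.array([x,y])+d*ux
    robot.line_to([*p,.127],vel=.03)
    g=robot.line_to([*p,.109],vel=.02,guard=12)
    print(d,g);o=st(f0)
    if o["tool_pos"][2]<.112 or not g:break
    robot.line_to([*p,.127],vel=.05)
E
```

```text
[0.5321 0.0489 0.127 ] [-0.1  0.1 -4.3] [ 0.01 -0.    0.03] 9.65 0.0231
-0.002 False
[0.5301 0.0492 0.1092] [-3.1  0.   6.6] [ 0.04  0.56 -0.02] 10.95 0.0232
```

Run:
```python
from h import *
o=robot.observe();x,y,z=o["tool_pos"]
x-=.0006
robot.line_to([x,y,.1092],vel=.02);st()
print(robot.line_to([x,y,.106],vel=.01,guard=20));st()
s=robot.grab_frame("scene");cv2.imwrite("pics/s4.png",crop(s,205,175,70,75,8))
t=robot.grab_frame("top");cv2.imwrite("pics/t4.png",crop(t,270,145,75,75,8))
```

```text
[0.5298 0.0492 0.1093] [ 0.4  0.4 -0.8] [ 0.04 -0.1   0.04] 11.2 0.0227
True
[0.5297 0.0492 0.1092] [-0.9  0.1  5.6] [-0.03  0.03 -0.01] 11.43 0.0231
```

View pics/s4.png

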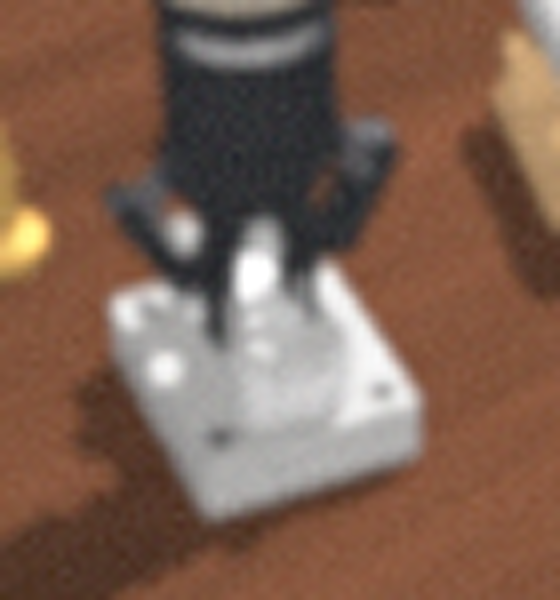

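There is a stiff stop at TCP z 0.1092, where the underside estimate (0.0316) meets the plate top (0.032). Releasing, then checking while I move to the sleeve.

Run:
```python
from h import *
o=robot.observe();x,y,z=o["tool_pos"]
robot.set_gripper(.085)
robot.line_to([x,y,.2],vel=.12)
robot.move_pose([.4615,.2850,.2],[180,0,160]);st()
s=robot.grab_frame("scene");cv2.imwrite("pics/s5f.png",s)
t=robot.grab_frame("top");cv2.imwrite("pics/t5f.png",t)
cv2.imwrite("pics/s5.png",np.hstack([crop(s,205,185,50,65,8),crop(t,282,152,50,65,8)]))
```

```text
[0.4618 0.2843 0.1996] [-0.8 -1.  -1.6] [ 0.01 -0.07  0.05] 14.04 0.0851
```

View pics/s5.png

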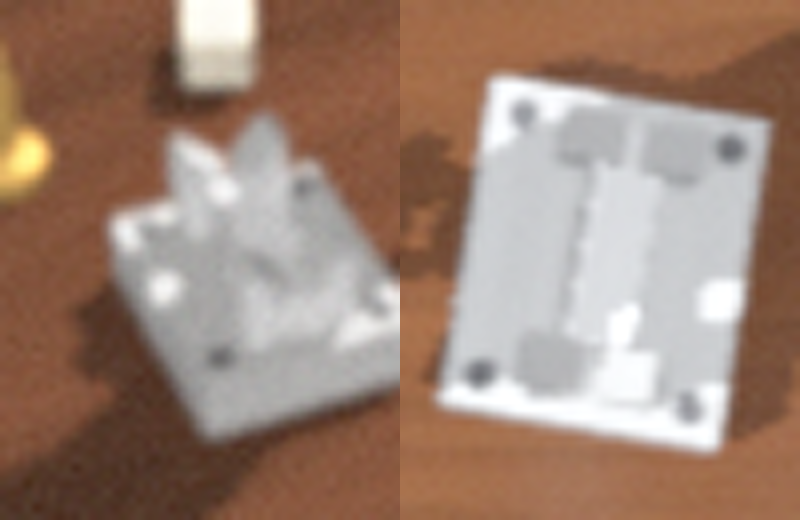

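The rest sits flat, centred and parallel to the plate in both views; in the top crop the jaws are at about (590,135)/(675,150) and (550,360)/(625,375). Now the sleeve.

Run:
```python
from h import *
x,y=.4615,.2848
f0=st()["ft_force"]
print(robot.line_to([x,y,.105],vel=.1,guard=12));st(f0)
robot.set_gripper(0);st(f0)
robot.line_to([x,y,.21],vel=.1);st(f0)
s=robot.grab_frame("scene");t=robot.grab_frame("top");cv2.imwrite("pics/s6f.png",s);cv2.imwrite("pics/t6f.png",t)
cv2.imwrite("pics/s6.png",np.hstack([crop(s,245,110,70,100,5),crop(t,185,160,80,100,5)]))
```

```text
[0.4621 0.2838 0.1998] [ 0.7 -0.6  0.2] [-0.02  0.    0.05] 14.14 0.0848
False
[0.4619 0.285  0.1058] [-0.3  1.   0.5] [-0.    0.01  0.02] 15.24 0.0851
[0.4617 0.2848 0.1054] [-2.  -0.3  4.1] [-0.22  0.23  0.09] 15.78 0.0326
[0.4611 0.2847 0.2091] [-0.8  0.5 -3.2] [-0.05  0.01 -0.02] 16.98 0.0326
```

View pics/s6.png

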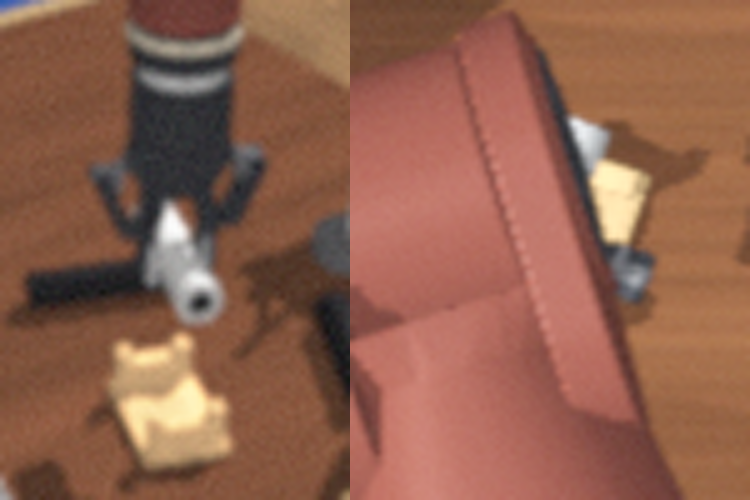

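Run:
```python
from h import *
a=plane("scene",[[245+201/5-.4,110+301/5-.4]],.1548)[0]
R=np.radians(-20);u=np.array([np.cos(R),np.sin(R)]);d=a[:2]-[.4611,.2847]
print("end ahead",d@u,"side",d@[-u[1],u[0]])
robot.move_pose([.5302,.0490,.21],[180,0,170]);st()
robot.line_to([.5302,.0490,.152],vel=.1);f0=st()["ft_force"]
print(robot.line_to([.5302,.0490,.1345],vel=.02,guard=8));st(f0)
s=robot.grab_frame("scene");t=robot.grab_frame("top");cv2.imwrite("pics/s7f.png",s);cv2.imwrite("pics/t7f.png",t)
cv2.imwrite("pics/s7.png",np.hstack([crop(s,195,150,75,100,5),crop(t,260,130,80,100,5)]))
```

```text
end ahead 0.06285590731253457 side 0.002631214333335819
[0.53   0.0498 0.2099] [ 0.3  0.2 -2.6] [ 0.   -0.01 -0.02] 18.04 0.0325
[0.5304 0.0491 0.1524] [-0.4 -0.6 -1.7] [ 0.02 -0.01  0.  ] 18.77 0.0321
True
[0.5301 0.049  0.1374] [0.1 0.9 5.8] [-0.01  0.11 -0.18] 19.48 0.0323
```

View pics/s7.png

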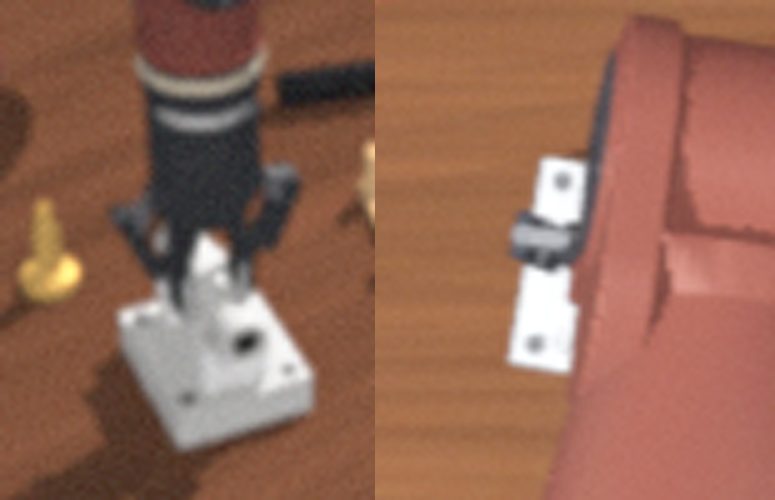

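The sleeve is in the V, with contact at TCP z 0.1374 against 0.1364 predicted. Releasing so it can roll in, then looking from a clear position.

Run:
```python
from h import *
robot.set_gripper(.085);st()
robot.line_to([.5302,.0490,.23],vel=.12)
robot.set_gripper(0)
robot.move_pose([.47,.25,.23],[180,0,170]);st()
s=robot.grab_frame("scene");t=robot.grab_frame("top");cv2.imwrite("pics/s8f.png",s);cv2.imwrite("pics/t8f.png",t)
cv2.imwrite("pics/s8.png",np.hstack([crop(s,205,185,50,65,8),crop(t,282,152,50,65,8)]))
```

```text
[0.5294 0.0491 0.1364] [-0.   0.8  0.5] [-0.02  0.02  0.04] 20.14 0.0852
[0.4704 0.2494 0.23  ] [-0.2 -0.5 -0.2] [-0.05  0.    0.01] 22.69 -0.0002
```

View pics/s8.png

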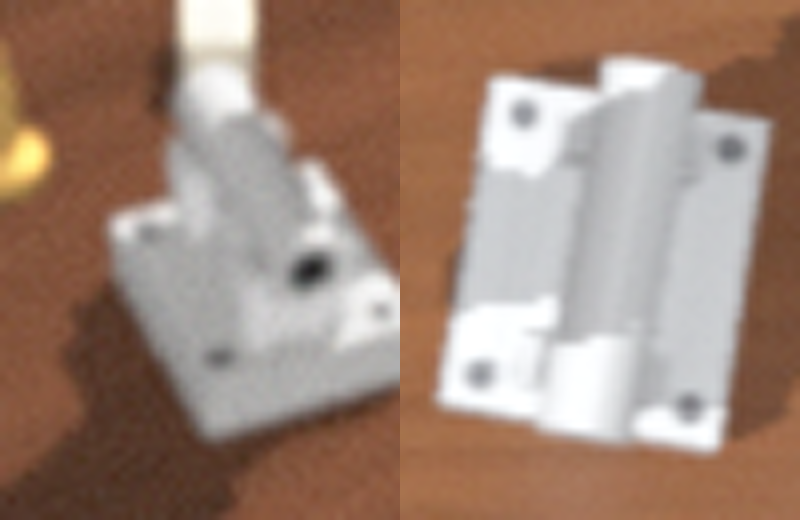

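Run:
```python
from h import *
c=lambda L:[[282+(x-400)/8-.44,152+y/8-.44] for x,y in L]
a=plane("top",c([(651,66),(588,437)]),.082);m=a.mean(0);d=a[0]-a[1]
print(a.round(4),m.round(4),np.linalg.norm(d[:2]),np.degrees(np.arctan2(d[1],d[0])))
# rest from t5f crop: jaw outer rim corners z=.079
b=plane("top",c([(565,108),(712,133)]),.079);e=plane("top",c([(520,388),(655,405)]),.079)
print(b.round(4),e.round(4),np.vstack([b,e]).mean(0))
# screws now vs before
from meas import plate
print(np.round(plate(cv2.imread("pics/s8f.png"),cv2.imread("pics/t8f.png"))["top"],2))
```

```text
[[0.5956 0.0367 0.082 ]
 [0.4658 0.06   0.082 ]] [0.5307 0.0484 0.082 ] 0.13181779145771805 -10.173864765160378
[[0.5812 0.0667 0.079 ]
 [0.5722 0.0153 0.079 ]] [[0.4831 0.0833 0.079 ]
 [0.477  0.0363 0.079 ]] [0.52838315 0.05038899 0.079     ]
[[3368.    305.78  177.94]
 [ 136.    297.03  165.79]
 [ 134.    291.57  198.32]]
```

The sleeve in the top view measures 0.132 m long, at yaw -10.2° and centre (0.5307,0.0484), within 1 mm of the plate centre. Now pressing down with closed fingers.

Run:
```python
from h import *
x,y=.5303,.0488
robot.move_pose([x,y,.23],[180,0,170])
robot.line_to([x,y,.182],vel=.1);robot.pause(.2)
f0=st()["ft_force"]
print(robot.line_to([x,y,.165],vel=.01,guard=15))
for _ in range(3): st(f0);robot.pause(.2)
```

```text
[0.5307 0.0488 0.1828] [ 0.5 -0.8  0.3] [ 0.02 -0.05 -0.  ] 24.48 0.0002
True
[0.5303 0.0488 0.1716] [-1.3  0.9  5.9] [-0.04  0.27 -0.01] 25.57 0.0001
[0.5303 0.0488 0.1716] [-2.   1.6  6.6] [-0.02  0.32 -0.01] 25.77 0.0002
[0.5303 0.0488 0.1716] [-1.4  1.4  6. ] [-0.    0.25 -0.  ] 25.97 0.0001
```

Contact at TCP z 0.1716 puts the sleeve's top at 0.099 and its centre at 0.082, exactly the seat height. Only about 6 N is held, so I'll increase it in small steps.

Run:
```python
from h import *
x,y=.5303,.0488
f0=np.array([0,0,0.3])
for z in np.arange(.1714,.1680,-.0002):
    robot.line_to([x,y,z],vel=.01);robot.pause(.1)
    f=np.mean([ (robot.pause(.02),robot.observe()["ft_force"])[1] for _ in range(4)],0)-f0
    print(round(z,4),f.round(1))
    if f[2]>24: break
robot.pause(.5)
for _ in range(3): st(f0);robot.pause(.3)
s=robot.grab_frame("scene");t=robot.grab_frame("top");cv2.imwrite("pics/s9f.png",s);cv2.imwrite("pics/t9f.png",t)
cv2.imwrite("pics/s9.png",np.hstack([crop(s,195,165,75,100,5),crop(t,260,130,80,100,5)]))
```

```text
0.1714 [0.1 0.1 3.1]
0.1712 [-0.3 -0.1  4.9]
0.171 [-0.7 -0.4  6.2]
0.1708 [-1.8  0.8  7.6]
0.1706 [-2.3  0.5  9.2]
0.1704 [-2.9  0.1 10.6]
0.1702 [-3.8  0.2 12.4]
0.17 [-4.3  0.4 13.6]
0.1698 [-5.2  1.3 15.1]
0.1696 [-5.3  0.4 16.4]
0.1694 [-6.9  0.4 17.9]
0.1692 [-7.3  0.4 19.5]
0.169 [-8.1  1.1 20.7]
0.1688 [-8.8  0.6 22.3]
0.1686 [-9.3  0.7 23.8]
0.1684 [-9.7  1.1 25.9]
[0.5306 0.0488 0.1713] [-9.5  0.7 25.3] [0.14 2.15 0.01] 33.33 -0.0
[0.5306 0.0488 0.1712] [-9.6  0.8 25.1] [ 0.23  2.19 -0.03] 33.63 0.0
[0.5306 0.0488 0.1713] [-10.8   1.7  24.5] [ 0.21  2.17 -0.03] 33.93 -0.0002
```

View pics/s9.png

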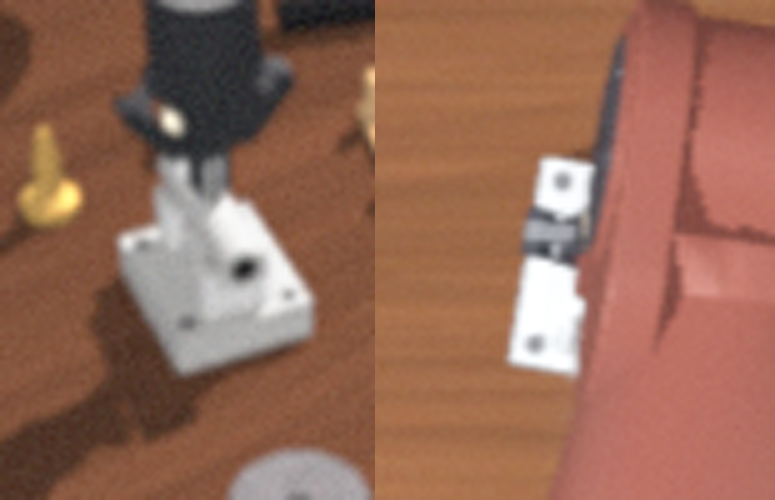

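The hold is steady at about 25 N down. The sideways force across the V is only about 1 N, so each flank should carry about 17 N; the sleeve and rest look seated. Handing in.

Run:
```python
from h import *
robot.job_done();st()
```

```text
the job is handed in; nothing more can be done
the job is handed in; nothing more can be done
```

The V-rest is plugged into the bench plate, and the silver steel sleeve lies in its V, still pressed down by the closed fingers. I handed the job in at about 34 s of the 67 s allowed; no verdict is reported.

**V-rest:** The first try at plugging it in caught on the slot's chamfer, about 2 mm too far in x. I corrected that and it went down to a stiff stop at the expected flush height. Later views show it level and parallel to the plate.

**Sleeve:** I laid it in the V and let go so it could roll in by itself.
- **Position:** In the top view it measured 0.132 m long, at yaw −10.2°, with its centre within 1 mm of the plate centre.
- **Height:** The fingers met its top at 0.099 m, which puts its centre exactly at the seat height.

**Final push:** It held steady at about 25 N down with roughly 1 N sideways. By my estimate that puts about 17 N on each side of the V.

**Checks that disagreed:**
- **Cameras:** The two views differed by 2–4 mm on the plate and sleeve.
- **Rest in the grip:** The scene-view estimate of its offset along x had the wrong sign, which the first failed try showed.
- **Rest centre:** A rough reading of the plugged rest's rim corners put its centre about 3 mm from the plate centre. The fit in the slot contradicts that, and I did not measure it again.
- **Axial force:** About 10 N along the sleeve's axis remained during the press. It was steady, and I left it.

I moved nothing else on purpose, but I did not measure the bystanders again at the end.

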